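# Fetch the cutting stake from behind the jars

## Robot

A 6-joint arm with a two-finger parallel gripper is mounted at the origin on the work surface. World frame = base frame: x ahead of the robot, y to its left, z up, the work surface at z = 0. Lengths are in m, angles in rad, forces in N, time in s.
With the tool pointing down it reaches from about 0.3 to 0.775 m from the base axis. Payload 14.6 kg.
Tool frame: the origin (TCP) lies on the centre line of the jaws, within the pads' length; the fingertips stand 25 mm ahead of it and the grasp point (between the pads) lies 6 mm ahead of it (ctrl.tip_reach is the distance from the TCP to the fingertips, in m); z points along the fingers, y is the line along which they close (so a half turn about z gives the same grasp; the last joint's range is limited). The gripper opens to 94 mm and grips with 3 to 60 N. Pads are 16 mm wide; open, the fingers measure 119 mm over their backs; the gripper's body (75 mm by 177 mm) begins 78 mm behind the grasp point.
Start: joints at [1.229, 0.3, 1.521, -0, 1.321, -0.067], TCP at [0.149, 0.529, 0.23] pointing down, gripper open.
Joint ranges: [-3.03, 3.03], [-0.79, 2.21], [0.23, 2.52], [-1.04, 4.18], [0, 3.07], [-2.55, 2.55]. Speed limits (rad/s): [2.22, 2.22, 2.57, 3.14, 3.14, 3.14].

## Interface

Orientations are given as [roll, pitch, yaw] about the fixed x, y, z axes, in that order (R = Rz(yaw) Ry(pitch) Rx(roll)).
In Python, from station import ctrl gives the robot as it stands. The module is installed in compiled form; this text tells all that it offers.
- The arm moves only by the tool apply_moves, never from a script. Its argument "deltas" is a list of rows, each a list of 7 numbers: the closure in counts, from 0 (fully open) to 255 (shut), then the shift along the world's x, y, z in cm, then the turn, a rotation vector about the world's x, y, z in rad. In form: [[jaw, tx, ty, tz, ax, ay, az], ...]. A call has 1 to 10 rows; each row shifts and turns the commanded pose from where the row before left it; what a row does not reach is not made up. A row lasts 1/10 s, in which the tool goes at most 50 mm and 8.59 degrees, less where a joint would pass 70% of its speed; a pose out of reach is approached as far as the arm can. A call with a gripper value outside its range is refused whole. The fingers move at their own pace and stop on an object; "grip_force" is the grip in N (left out, the last holds). Time passes only in rows, so rows that do not move let the fingers close. It gives the time, the measured TCP pose, the force, the opening and the grip force at its end, in the units of the state.
- ctrl.get_obs(): the state, without advancing time (a new reading comes with each control period).
- ctrl.camera(name): name is "scene" or "top" or "wrist"; returns a dict with "img" (480x640x3 uint8, red, green, blue), "K" (3x3 intrinsics, pixels), "k1" (the pictures are not rectified: a ray, as slopes to the right and down, at radius r is drawn at 1 + k1 r^2 times it, then the intrinsics apply), "pose" (4x4, takes a point from camera to world coordinates); the wrist camera has in their place "hand_eye" (4x4, takes a point from camera to tool coordinates, whose origin is the TCP and whose axes are the flange's). Camera axes: x right, y up, looking along -z (the intrinsics and any distortion apply to the point x, -y, -z); pixel columns grow to the right and rows downward; lengths in m; the calibration is good to about 2 mm. A picture is of the moment at which its call begins: read the wrist's pose just before it. There is no depth.
- ctrl.hand_in(): hands the job in; it is judged then, once.
The state is a dict: "time_s": time; "qpos": joint angles; "joint_vel": joint speeds; "tau": joint torques, N m; "ee_pos": TCP position; "eef_rot": TCP orientation; "force": force on the tool from outside, world axes, zero at the start; "moment": the same for the moment, N m; "grip_width": finger opening in m; "grip_force": force on a finger pad.
Only numpy, scipy, OpenCV 4.12 (cv2) and the standard library are available. Lean on these libraries where they do the work, as an engineer would, in place of code of your own. Each camera call takes 0.05 s, during which the arm holds its last target. There are 200 camera calls.

## Task

First clear the tin, the canister and the flask that crowd the steel cutting stake off the plywood store board and stand all three upright on the dark side board. Then fetch the stake and stand it upright in the middle of the wooden pad on the concrete slab, and after that put the tin, the canister and the flask each back exactly where it stood at the start. Tip nothing over, leave the tile pieces on the store board and on the slab where they lie, and finish with everything let go and at rest.

Things in the scene. Friction and masses are not known exactly. Their poses are not given: they have to be found in the camera images.
- stake_mid (a point): Steel cutting stake, 0.55 kg, 56 mm high: a 46 x 46 mm foot 18 mm high, on it a ridge 46 mm long (own x) and 22 mm thick (own y) from 18 to 48 mm above its underside, topped by a 10 mm thick edge to 56 mm. This point is at its centre, 28 mm above its underside; own z is up. Best taken across the ridge (fingers closing along own y). Stands on the store board, with a container close (about 10 mm) on its left and on its right and one in front of it (towards the robot).
- tin_mid (a point): Round metal tin with lid, 118 mm high, body 56 mm and lid 58 mm in diameter (lid from 102 mm up), about 0.35 kg. This point is on its axis, 59 mm above its underside; own z is up. Which of the three places round the stake (left, right, front) it has changes from start to start.
- canister_mid (a point): Square white plastic canister, 52 x 52 mm (own x and y square to its flat sides), sides 110 mm high, with a 28 mm diameter cap on top to 120 mm, about 0.35 kg. This point is on its axis, 60 mm above its underside; own z is up. Stands in another of the three places.
- flask_mid (a point): Round grey plastic flask, 56 mm in diameter up to 76 mm, narrowing to a neck, with a black screw cap 32 mm in diameter from 98 to 126 mm above its underside, about 0.30 kg. This point is on its axis, 63 mm above its underside; own z is up. Stands in the third of the three places.
- store: Store board, fixed: plywood, 230 (own x) x 250 (own y) mm, 10 mm thick. Origin at the centre of its underside on the table; own x points away from the robot, own y to the left (it is turned by up to 0.2 rad). The stake stands about 50 mm beyond its centre (+x), two containers about 66 mm to either side (y) of the stake, the third about 22 mm before its centre (-x).
- sideboard: Dark wooden side board, fixed, empty at the start: 270 (own x, away from the robot) x 170 (own y) mm, 18 mm thick; origin at the centre of its underside on the table. To the left or the right of the store board. The axis of each of the three containers is to stand over it.
- pad (a point): Centre of the top of a light wooden pad, 80 x 80 x 8 mm, fixed on a grey concrete slab 190 x 200 mm and 60 mm high. The point is 68 mm above the table; x and y along the pad's sides. On the other side from the side board. The stake goes here.
- offcut: Loose tile offcut, 40 x 26 x 10 mm, lying on the store board near its front left corner. Origin at the centre of its underside. To be left alone.
- chip: Loose tile piece, 30 x 26 x 11 mm, lying on the concrete slab near its front left corner, clear of the pad. Origin at the centre of its underside. To be left alone.
- pair: Two small white tiles as one piece, 36 x 36 x 24 mm, lying on the store board near its front right corner. Origin at the centre of its underside. To be left alone.

How it is judged:
On the way, in this order (a step that is already met when the one before it is completed fails the run):
1. The tin, the canister and the flask all stand upright on the side board, let go, while the stake is still in its place (x of tin_mid in the frame of sideboard between -0.13 and 0.13 m and y of tin_mid in the frame of sideboard between -0.08 and 0.08 m and z of tin_mid in the frame of sideboard between 0.067 and 0.087 m and x of canister_mid in the frame of sideboard between -0.13 and 0.13 m and y of canister_mid in the frame of sideboard between -0.08 and 0.08 m and z of canister_mid in the frame of sideboard between 0.068 and 0.088 m and x of flask_mid in the frame of sideboard between -0.13 and 0.13 m and y of flask_mid in the frame of sideboard between -0.08 and 0.08 m and z of flask_mid in the frame of sideboard between 0.071 and 0.091 m and angle between each of tin_mid, canister_mid, flask_mid's own z axis and vertical below 0.12 rad and linear speed of each of tin, canister, flask below 0.03 m/s and contact force between the fingers and tin below 0.2 N and contact force between the fingers and canister below 0.2 N and contact force between the fingers and flask below 0.2 N and distance of stake_mid from where it was at the start of the episode below 0.02 m), for 0.2 s.
2. The stake stands upright on the pad, let go, while the three containers are still on the side board (horizontal distance between stake_mid and pad below 0.012 m and z of stake_mid in the frame of pad between 0.02 and 0.036 m and angle between stake_mid's own z axis and vertical below 0.12 rad and linear speed of stake below 0.03 m/s and contact force between the fingers and stake below 0.2 N and x of tin_mid in the frame of sideboard between -0.13 and 0.13 m and y of tin_mid in the frame of sideboard between -0.08 and 0.08 m and z of tin_mid in the frame of sideboard between 0.067 and 0.087 m and x of canister_mid in the frame of sideboard between -0.13 and 0.13 m and y of canister_mid in the frame of sideboard between -0.08 and 0.08 m and z of canister_mid in the frame of sideboard between 0.068 and 0.088 m and x of flask_mid in the frame of sideboard between -0.13 and 0.13 m and y of flask_mid in the frame of sideboard between -0.08 and 0.08 m and z of flask_mid in the frame of sideboard between 0.071 and 0.091 m), for 0.2 s.
At the end, for the whole second after the job is handed in: The stake stands upright on the pad with its centre within 12 mm of the pad's centre; the tin, the canister and the flask each stand upright with their centres within 15 mm of where they were at the start (turning about the vertical does not matter); all four are let go and at rest (horizontal distance between stake_mid and pad below 0.012 m and z of stake_mid in the frame of pad between 0.02 and 0.036 m and angle between each of stake_mid, tin_mid, canister_mid, flask_mid's own z axis and vertical below 0.12 rad and linear speed of each of stake, tin, canister, flask below 0.03 m/s and contact force between the fingers and stake below 0.2 N and distance of each of tin_mid, canister_mid, flask_mid from where it was at the start of the episode below 0.015 m and contact force between the fingers and tin below 0.2 N and contact force between the fingers and canister below 0.2 N and contact force between the fingers and flask below 0.2 N); the robot touches nothing.
It fails at once if The stake or a container is tipped over (more than 35 degrees) (angle between any of tin_mid, canister_mid, flask_mid, stake_mid's own z axis and vertical above 0.61 rad).
It fails at once if A tile piece on the store board or the slab is shifted by more than 30 mm (distance of any of offcut, chip, pair from where it was at the start of the episode above 0.03 m).
It also fails if it takes over 138 s, if anything falls off the work surface, if the arm or the gripper's body presses on something with over 40 N, if the wrist force passes 120 N, or if a joint passes its speed limit or range.

## Working session

There is one attempt and no reset: what is moved stays moved. The work goes in short steps, Python scripts to look and compute and a tool call to move; the robot and the scene stay as the last step left them, time stands still between calls to the robot, and variables do not carry over. Pictures are saved under pics/ and viewed, at most 14 in all, crops included, and the job is handed in when it is done.

Besides the shell and the picture viewer there is one more tool, called after ">>>" in YAML: its name, and indented under it one key for each argument. apply_moves: Moves the arm, as the interface text tells. Its arguments: {"type":"object","properties":{"deltas":{"type":"array"},"grip_force":{"type":"number"}},"required":["deltas"]}

```bash
mkdir -p pics
cat > h.py <<'E'
import numpy as np, cv2
from station import ctrl
from scipy.spatial.transform import Rotation as R
def snap(name,fn):
    o=ctrl.get_obs(); c=ctrl.camera(name)
    cv2.imwrite('pics/'+fn,c['img'][:,:,::-1])
    if 'hand_eye' in c:
        T=np.eye(4);T[:3,:3]=R.from_euler('xyz',o['eef_rot']).as_matrix();T[:3,3]=o['ee_pos']
        c['pose']=T@c['hand_eye']
    np.savez('pics/'+fn[:-4]+'.npz',K=c['K'],k1=c['k1'],pose=c['pose'],img=c['img'])
    return c
def load(fn): return dict(np.load('pics/'+fn+'.npz'))
def proj(c,P):
    P=np.atleast_2d(P); q=(P-c['pose'][:3,3])@c['pose'][:3,:3]
    s=np.c_[q[:,0]/-q[:,2],-q[:,1]/-q[:,2]]
    s=s*(1+float(c['k1'])*(s**2).sum(1))[:,None]
    return s@np.asarray(c['K'])[:2,:2].T+np.asarray(c['K'])[:2,2]
def ray(c,uv):
    K=np.asarray(c['K']); d=np.linalg.solve(K[:2,:2],(np.asarray(uv,float)-K[:2,2]))
    s=d.copy()
    for _ in range(20): s=d/(1+float(c['k1'])*(s@s))
    v=c['pose'][:3,:3]@np.array([s[0],-s[1],-1]); return c['pose'][:3,3],v
def at(c,uv,z):
    o,v=ray(c,uv); return (o+v*(z-o[2])/v[2])
E
python3 - <<'E'
from h import *
o=ctrl.get_obs(); print({k:np.round(v,3) for k,v in o.items()}, ctrl.tip_reach)
for n in ('scene','top'):
    c=snap(n,n+'0.png'); print(n,c['k1'],np.round(c['K'],1).tolist(),np.round(c['pose'],3).tolist())
E
```

```text
{'time_s': np.float64(0.0), 'qpos': array([ 1.229,  0.3  ,  1.522,  0.   ,  1.321, -0.067]), 'joint_vel': array([ 0.001,  0.001, -0.   ,  0.   ,  0.001, -0.001]), 'tau': array([ 0.0000e+00, -5.3181e+01, -3.5274e+01,  7.1000e-02,  2.4000e-02,
       -0.0000e+00]), 'ee_pos': array([0.149, 0.529, 0.23 ]), 'eef_rot': array([-3.14 , -0.   ,  2.867]), 'force': array([ 0.048, -0.663, -0.685]), 'moment': array([0.033, 0.027, 0.018]), 'grip_force': np.float64(0.0), 'grip_width': np.float64(0.094)} 0.025
scene -0.09517226083188939 [[541.4, 0.0, 316.9], [0.0, 541.4, 237.9], [0.0, 0.0, 1.0]] [[0.459, -0.588, 0.666, 1.201], [0.889, 0.303, -0.345, -0.293], [0.001, 0.75, 0.661, 0.737], [0.0, 0.0, 0.0, 1.0]]
top 0.033596633288572424 [[440.7, 0.0, 320.8], [0.0, 440.7, 244.9], [0.0, 0.0, 1.0]] [[-0.016, 0.995, -0.099, 0.45], [-1.0, -0.014, 0.022, 0.047], [0.02, 0.1, 0.995, 0.975], [0.0, 0.0, 0.0, 1.0]]
```

View pics/top0.png

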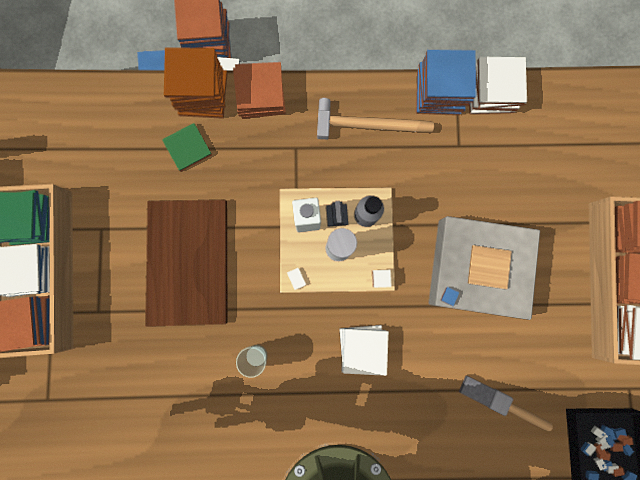

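View pics/scene0.png

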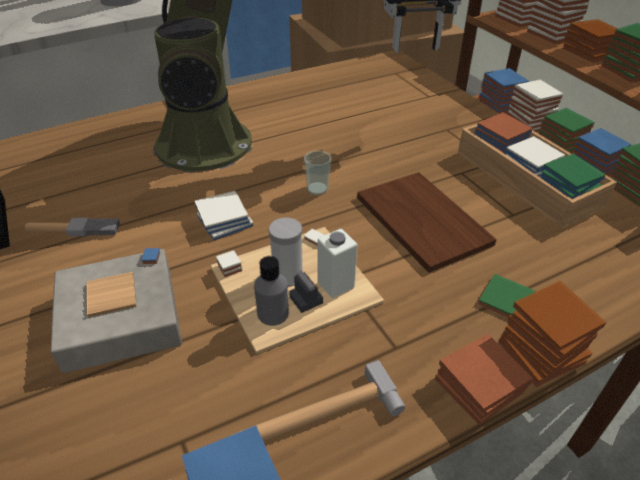

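The top view shows the canister left of the stake (cap 307,211), the tin in front (341,245) and the flask on the right (372,204). The side board is on the left, spanning 147–228 by 200–326, and the pad is at (490,267) on the right. The scene view agrees.

Run:
```python
from h import *
t=load('top0'); s=load('scene0')
def show(n,uv,z,c=t): print(n,np.round(at(c,uv,z),4))
for uv in [(280,189),(394,188),(394,292),(280,293)]: show('store',uv,.01)
for uv in [(147,201),(227,200),(228,325),(147,326)]: show('side',uv,.018)
for uv in [(472,246),(512,249),(508,290),(468,285)]: show('pad',uv,.068)
for n,a,b,z in [('can',(307,211),(338,237),.13),('tin',(341,244),(286,227),.128),('flask',(373,204),(269,264),.136)]:
    show(n,a,z); show(n+' sc',b,z,s)
for uv in [(329,205),(345,203)]: show('stake',uv,.066)
```

```text
store [0.6722 0.1145 0.01  ]
store [ 0.6716 -0.1397  0.01  ]
store [ 0.4407 -0.1323  0.01  ]
store [0.4425 0.116  0.01  ]
side [0.6465 0.4023 0.018 ]
side [0.647  0.2299 0.018 ]
side [0.3768 0.2262 0.018 ]
side [0.3783 0.3959 0.018 ]
pad [ 0.5338 -0.2865  0.068 ]
pad [ 0.5264 -0.3689  0.068 ]
pad [ 0.4421 -0.3556  0.068 ]
pad [ 0.4534 -0.2741  0.068 ]
can [0.6006 0.0541 0.13  ]
can sc [0.6031 0.057  0.13  ]
tin [ 0.5356 -0.0107  0.128 ]
tin sc [ 0.5365 -0.0096  0.128 ]
flask [ 0.6117 -0.0737  0.136 ]
flask sc [ 0.6157 -0.0759  0.136 ]
stake [0.6242 0.0085 0.066 ]
stake [ 0.628  -0.0251  0.066 ]
```

Run:
```python
from h import *
t=load('top0'); im=t['img'][175:305,265:410,::-1]
cv2.imwrite('pics/top0c.png',cv2.resize(im,None,fx=5,fy=4.5,interpolation=cv2.INTER_CUBIC)[:600])
```

```text
(no output)
```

View pics/top0c.png

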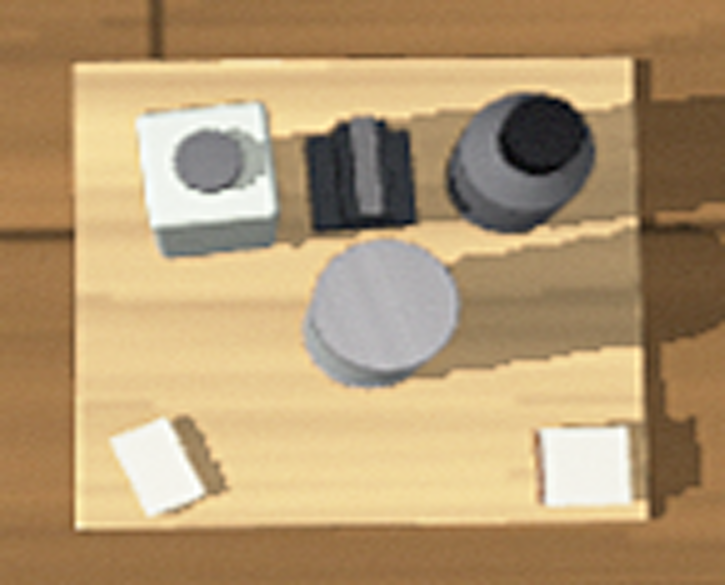

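>>> apply_moves:
  deltas:
    - [0,1,-1.5,2,0,0,0]
    - [0,2.5,-3.7,2,0,0,0.03]
    - [0,2.5,-3.7,2,0,0,0.03]
    - [0,2.5,-3.7,2,0,0,0.03]
    - [0,2.5,-3.7,2,0,0,0.03]
    - [0,2.5,-3.7,2,0,0,0.03]
    - [0,2.5,-3.7,0,0,0,0.03]
    - [0,2.5,-3.7,0,0,0,0.03]
    - [0,2.5,-3.7,0,0,0,0.03]
    - [0,2.5,-3.7,0,0,0,0.035]

```text
time_s: 1.1
ee_pos: [0.3848, 0.1796, 0.3504]
eef_rot: [3.142, -0.0, -3.14]
force: [0.5, 0.6, -0.3]
grip_width: 0.0939
grip_force: 0.0
```

>>> apply_moves:
  deltas:
    - [0,2.5,-3.7,0,0,0,0]
    - [0,2.5,-3.7,0,0,0,0]
    - [0,2.5,-3.7,0,0,0,0]
    - [0,2.5,-3.7,0,0,0,0]
    - [0,2.5,-3,0,0,0,0]
    - [0,1,-1,0,0,0,0]
    - [0,0,0,0,0,0,0]
    - [0,0,0,0,0,0,0]
    - [0,0,0,0,0,0,0]

```text
time_s: 2.0
ee_pos: [0.5186, -0.0055, 0.3508]
eef_rot: [3.141, 0.0, -3.14]
force: [-1.0, -0.5, -0.1]
grip_width: 0.0943
grip_force: 0.0
```

Run:
```python
from h import *
c=snap('wrist','w1.png'); o=ctrl.get_obs(); print(np.round(o['ee_pos'],4),np.round(o['eef_rot'],3),np.round(o['qpos'],2),o['time_s'])
print(np.round(c['hand_eye'],3))
```

```text
[ 0.5187 -0.0055  0.3509] [ 3.142e+00  1.000e-03 -3.140e+00] [-0.08  0.17  1.41  0.    1.57 -1.65] 2.05
[[ 0.001  0.969  0.246  0.072]
 [ 1.    -0.001 -0.     0.   ]
 [-0.     0.246 -0.969 -0.154]
 [ 0.     0.     0.     1.   ]]
```

View pics/w1.png

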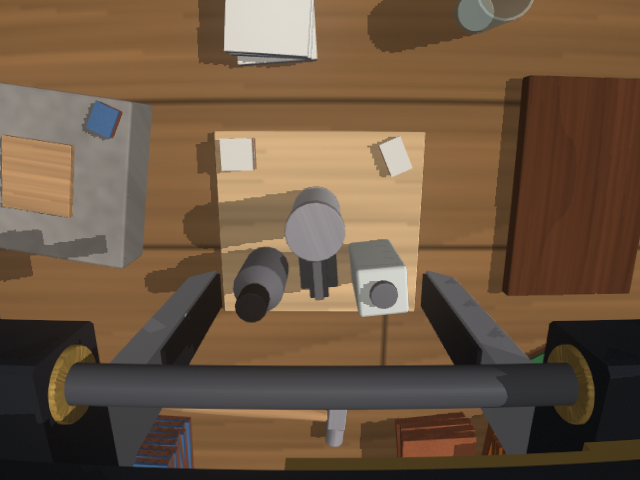

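The wrist view shows the tin lid centre at about (315,231), canister cap (384,294), flask cap (252,303) and stake edge about (320,278). I'll compare these with the top-camera estimates.

Run:
```python
from h import *
c=load('w1'); t=load('top0')
for n,uv,z in [('tin',(315,231),.128),('can',(384,294),.13),('flask',(252,303),.136),('stakeA',(318.5,262),.066),('stakeB',(319.5,297),.066),('padc',(71,216),.068),('padc',(73,146),.068)]: print(n,np.round(at(c,uv,z),4))
for n,uv,z in [('canTL',(292.4,200.5),.12),('canTR',(318,197.7),.12),('canBR',(320,222),.12),('canBL',(296.3,225),.12),('stake1',(337.6,201.2),.066),('stake2',(339.4,222),.066),('fTL',(326.5,206),.028),('fTR',(347,204),.028),('fBR',(348,224.5),.028),('fBL',(328,226.5),.028)]: print(n,np.round(at(t,uv,z),4))
# model overlays on top picture: base circles/cap circles
```

```text
tin [ 0.5372 -0.0107  0.128 ]
can [0.6   0.057 0.13 ]
flask [ 0.6073 -0.0718  0.136 ]
stakeA [ 0.5877 -0.0076  0.066 ]
stakeB [ 0.6299 -0.0064  0.066 ]
padc [ 0.5349 -0.2834  0.068 ]
padc [ 0.4585 -0.2706  0.068 ]
canTL [0.6236 0.0826 0.12  ]
canTR [0.6286 0.0322 0.12  ]
canBR [0.5803 0.029  0.12  ]
canBL [0.5749 0.0755 0.12  ]
stake1 [ 0.632  -0.0096  0.066 ]
stake2 [ 0.588  -0.0125  0.066 ]
fTL [0.6293 0.0124 0.028 ]
fTR [ 0.6332 -0.0324  0.028 ]
fBR [ 0.5881 -0.0336  0.028 ]
fBL [0.5842 0.0099 0.028 ]
```

>>> apply_moves:
  deltas:
    - [0,0.9,-0.2,-3,0,0,0]
    - [0,0.9,-0.3,-4,0,0,0]
    - [0,0,0,-4,0,0,0]
    - [0,0,0,-4,0,0,0]
    - [0,0,0,-3,0,0,0]
    - [0,0,0,-3,0,0,0]
    - [0,0,0,-2.6,0,0,0]
    - [0,0,0,-2,0,0,0]
    - [0,0,0,-1,0,0,0]
    - [0,0,0,0,0,0,0]
  grip_force: 25

```text
time_s: 3.05
ee_pos: [0.5367, -0.0111, 0.0839]
eef_rot: [3.141, -0.001, -3.141]
force: [-0.1, -0.3, -0.2]
grip_width: 0.094
grip_force: 0.0
```

>>> apply_moves:
  deltas:
    - [60,0,0,0,0,0,0]
    - [80,0,0,0,0,0,0]
    - [90,0,0,0,0,0,0]
    - [100,0,0,0,0,0,0]
    - [120,0,0,0,0,0,0]
    - [130,0,0,0,0,0,0]
    - [130,0,0,0,0,0,0]
    - [130,0,0,0,0,0,0]

```text
time_s: 3.85
ee_pos: [0.5374, -0.0117, 0.0847]
eef_rot: [-3.142, 0.0, -3.141]
force: [-0.8, 0.8, 4.9]
grip_width: 0.0572
grip_force: 25.0
```

>>> apply_moves:
  deltas:
    - [130,0,0,1,0,0,0]
    - [130,0,0,2,0,0,0]
    - [130,0,0,3,0,0,0]
    - [130,0,0.5,3,0,0,0]
    - [130,-0.5,1.5,3,0,0,0]
    - [130,-1,3,2,0,0,0]
    - [130,-1,3,0,0,0,0]
    - [130,-1,3,0,0,0,0]
    - [130,-1,3,0,0,0,0]
    - [130,-1,3,0,0,0,0]

```text
time_s: 4.85
ee_pos: [0.4814, 0.1594, 0.2247]
eef_rot: [-3.141, -0.0, -3.142]
force: [0.3, -0.5, -1.9]
grip_width: 0.0577
grip_force: 25.0
```

>>> apply_moves:
  deltas:
    - [130,-1,3,0,0,0,0]
    - [130,-1,3,0,0,0,0]
    - [130,-1,3,-1,0,0,0]
    - [130,-1,3,-1,0,0,0]
    - [130,-1,2,-2,0,0,0]
    - [130,-0.7,1.6,-2,0,0,0]
    - [130,0,0,-2,0,0,0]
    - [130,0,0,-2,0,0,0]
    - [130,0,0,-1.5,0,0,0]
    - [130,0,0,-0.6,0,0,0]

```text
time_s: 5.85
ee_pos: [0.4246, 0.314, 0.1022]
eef_rot: [-3.14, -0.002, -3.141]
force: [-0.0, 0.8, -2.2]
grip_width: 0.0576
grip_force: 25.0
```

>>> apply_moves:
  deltas:
    - [130,0,0,-0.4,0,0,0]
    - [130,0,0,-0.3,0,0,0]
    - [130,0,0,-0.2,0,0,0]
    - [130,0,0,-0.1,0,0,0]
    - [130,0,0,0,0,0,0]

```text
time_s: 6.35
ee_pos: [0.4253, 0.3144, 0.0937]
eef_rot: [3.141, 0.0, -3.141]
force: [-0.3, 0.2, -2.1]
grip_width: 0.0575
grip_force: 25.0
```

>>> apply_moves:
  deltas:
    - [130,0,0,-0.1,0,0,0]
    - [130,0,0,-0.1,0,0,0]
    - [130,0,0,0,0,0,0]

```text
time_s: 6.65
ee_pos: [0.4258, 0.3146, 0.0927]
eef_rot: [3.141, 0.002, -3.141]
force: [-2.4, -2.8, 9.4]
grip_width: 0.0575
grip_force: 25.0
```

>>> apply_moves:
  deltas:
    - [110,0,0,0,0,0,0]
    - [80,0,0,0,0,0,0]
    - [40,0,0,0,0,0,0]
    - [0,0,0,0,0,0,0]
    - [0,0,0,0,0,0,0]
    - [0,0,0,2,0,0,0]
    - [0,0,0,4,0,0,0]
    - [0,0,0,4,0,0,0]
    - [0,0,0,3.5,0,0,0]
    - [0,0.6,-0.9,2,0,0,-0.08]

```text
time_s: 7.65
ee_pos: [0.4313, 0.3061, 0.2495]
eef_rot: [3.139, 0.003, 3.062]
force: [-0.2, -0.1, -0.4]
grip_width: 0.0938
grip_force: 0.0
```

>>> apply_moves:
  deltas:
    - [0,1.7,-2.5,0,0,0,-0.14]
    - [0,1.7,-2.5,0,0,0,-0.14]
    - [0,1.7,-2.5,0,0,0,-0.14]
    - [0,1.7,-2.5,0,0,0,-0.14]
    - [0,1.7,-2.5,0,0,0,-0.14]
    - [0,1.7,-2.5,0,0,0,-0.14]
    - [0,1.7,-2.5,0,0,0,-0.14]
    - [0,1.7,-2.5,0,0,0,-0.14]
    - [0,1.7,-2.5,0,0,0,-0.14]
    - [0,1.7,-2.5,0,0,0,-0.14]

```text
time_s: 8.65
ee_pos: [0.6018, 0.0542, 0.2463]
eef_rot: [-3.141, -0.0, 1.656]
force: [-0.3, 0.2, -0.3]
grip_width: 0.0941
grip_force: 0.0
```

>>> apply_moves:
  deltas:
    - [0,0,0,0,0,0,-0.01]
    - [0,0,0,0,0,0,0]
    - [0,0,0,0,0,0,0]

```text
time_s: 8.95
ee_pos: [0.6008, 0.0562, 0.2464]
eef_rot: [-3.141, -0.0, 1.654]
force: [-0.3, 0.2, 0.5]
grip_width: 0.094
grip_force: 0.0
```

Run:
```python
from h import *
c=snap('wrist','w2.png'); t=snap('top','top2.png'); o=ctrl.get_obs(); print(np.round(o['ee_pos'],4),np.round(o['eef_rot'],3),np.round(o['qpos'],2),o['time_s'])
```

```text
[0.6009 0.0563 0.2467] [ 3.141 -0.     1.654] [ 0.03  0.41  1.34  0.    1.4  -0.05] 9.05
```

View pics/w2.png

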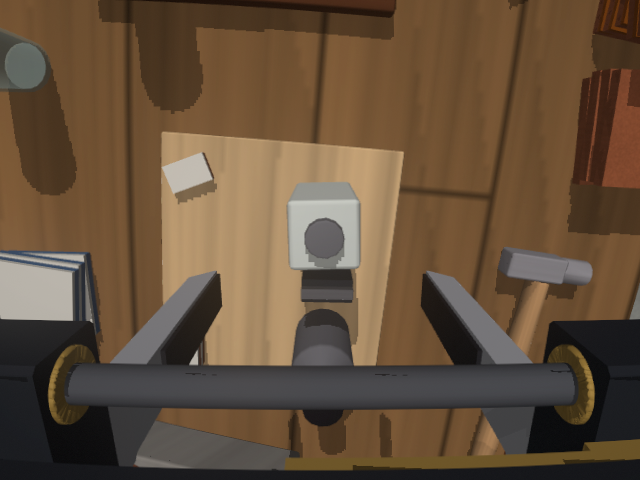

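The canister is square to the jaws, with its cap at (324,238) and its top edges at columns 289–360. The stake lies just below it.

Run:
```python
from h import *
c=load('w2'); t=load('top2')
print(at(c,(324,238),.13),at(c,(289,232),.12),at(c,(360,232),.12), at(c,(302,299),.028),at(c,(353,299),.028))
```

```text
[0.60232875 0.05811674 0.13      ] [0.57770373 0.05782402 0.12      ] [0.62749905 0.06205758 0.12      ] [ 0.58927272 -0.03094348  0.028     ] [ 0.63888548 -0.02674418  0.028     ]
```

>>> apply_moves:
  deltas:
    - [0,0.1,0.1,-2,0,0,0]
    - [0,0,0,-3,0,0,0]
    - [0,0,0,-3,0,0,0]
    - [0,0,0,-3,0,0,0]
    - [0,0,0,-2.5,0,0,0]
    - [0,0,0,-1.5,0,0,0]
    - [0,0,0,-0.7,0,0,0]
    - [0,0,0,0,0,0,0]
    - [60,0,0,0,0,0,0]
    - [80,0,0,0,0,0,0]

```text
time_s: 10.05
ee_pos: [0.6028, 0.0564, 0.0907]
eef_rot: [3.14, 0.0, 1.652]
force: [-0.6, 0.1, 0.0]
grip_width: 0.0813
grip_force: 0.0
```

>>> apply_moves:
  deltas:
    - [95,0,0,0,0,0,0]
    - [105,0,0,0,0,0,0]
    - [120,0,0,0,0,0,0]
    - [135,0,0,0,0,0,0]
    - [145,0,0,0,0,0,0]
    - [145,0,0,0,0,0,0]
    - [145,0,0,0,0,0,0]

```text
time_s: 10.75
ee_pos: [0.6024, 0.0563, 0.0896]
eef_rot: [3.141, 0.0, 1.652]
force: [1.2, -0.8, 2.0]
grip_width: 0.0521
grip_force: 24.9
```

>>> apply_moves:
  deltas:
    - [145,0,0,1,0,0,0]
    - [145,0,0,2,0,0,0]
    - [145,0,0,3,0,0,0]
    - [145,0,0,3,0,0,0]
    - [145,-0.3,2,2,0,0,0]
    - [145,-0.4,3,0,0,0,0]
    - [145,-0.5,3,0,0,0,0]
    - [145,-0.5,3,0,0,0,0]
    - [145,-0.5,3,0,0,0,0]
    - [145,-0.4,3,0,0,0,0]

```text
time_s: 11.75
ee_pos: [0.5755, 0.2275, 0.1995]
eef_rot: [-3.14, 0.0, 1.652]
force: [1.0, -0.5, -4.7]
grip_width: 0.0519
grip_force: 24.9
```

>>> apply_moves:
  deltas:
    - [145,-0.4,2.4,-1,0,0,0]
    - [145,0,2,-2,0,0,0]
    - [145,0,0,-2,0,0,0]
    - [145,0,0,-2,0,0,0]
    - [145,0,0,-1.5,0,0,0]
    - [145,0,0,-0.8,0,0,0]
    - [145,0,0,-0.4,0,0,0]
    - [145,0,0,-0.3,0,0,0]
    - [145,0,0,-0.2,0,0,0]
    - [145,0,0,0,0,0,0]

```text
time_s: 12.75
ee_pos: [0.5724, 0.2704, 0.0978]
eef_rot: [3.141, -0.0, 1.652]
force: [-0.2, -0.1, -4.4]
grip_width: 0.0517
grip_force: 24.9
```

>>> apply_moves:
  deltas:
    - [145,0,0,-0.1,0,0,0]
    - [145,0,0,0,0,0,0]

```text
time_s: 12.95
ee_pos: [0.5725, 0.2704, 0.0975]
eef_rot: [3.14, -0.0, 1.652]
force: [-2.0, -1.9, 4.5]
grip_width: 0.0522
grip_force: 24.9
```

>>> apply_moves:
  deltas:
    - [120,0,0,0,0,0,0]
    - [80,0,0,0,0,0,0]
    - [40,0,0,0,0,0,0]
    - [0,0,0,0,0,0,0]
    - [0,0,0,0,0,0,0]
    - [0,0,0,2,0,0,0]
    - [0,0,0,4,0,0,0]
    - [0,0,0,4,0,0,0]
    - [0,0,0,3,0,0,0]
    - [0,0.3,-2.4,2,0,0,0]

```text
time_s: 13.95
ee_pos: [0.5751, 0.248, 0.249]
eef_rot: [3.139, -0.001, 1.654]
force: [0.9, -0.7, -0.1]
grip_width: 0.0939
grip_force: 0.0
```

>>> apply_moves:
  deltas:
    - [0,0.4,-4,0,0,0,-0.01]
    - [0,0.4,-4,0,0,0,-0.01]
    - [0,0.4,-4,0,0,0,-0.01]
    - [0,0.4,-4,0,0,0,-0.01]
    - [0,0.4,-4,0,0,0,-0.01]
    - [0,0.4,-4,0,0,0,-0.01]
    - [0,0.4,-4,0,0,0,-0.01]
    - [0,0.8,-4,0,0,0,0]
    - [0,0,0,0,0,0,0]
    - [0,0,0,0,0,0,0]

```text
time_s: 14.95
ee_pos: [0.6112, -0.0742, 0.2462]
eef_rot: [-3.141, -0.0, 1.58]
force: [-0.2, 0.2, -0.2]
grip_width: 0.094
grip_force: 0.0
```

Run:
```python
from h import *
c=snap('wrist','w3.png'); t=snap('top','top3.png'); o=ctrl.get_obs(); print(np.round(o['ee_pos'],4),np.round(o['eef_rot'],3),np.round(o['qpos'],2),o['time_s'])
```

```text
[ 0.6112 -0.0728  0.2464] [-3.142 -0.     1.583] [-0.18  0.44  1.3   0.    1.41 -0.19] 15.05
```

View pics/w3.png

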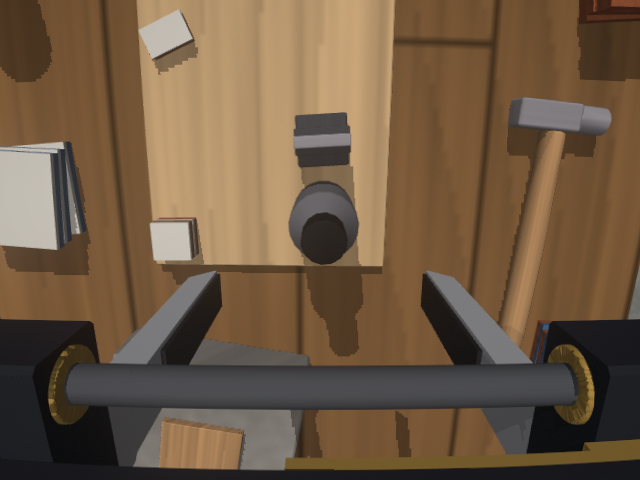

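The flask cap is at (324,239). The stake above it has its edge running from (295,142) to (351,140).

Run:
```python
from h import *
c=load('w3')
print(at(c,(324,239),.136),at(c,(295,142),.066),at(c,(351,140),.066))
```

```text
[ 0.61275    -0.07151138  0.136     ] [ 0.58937389 -0.0100078   0.066     ] [ 0.63398086 -0.00795923  0.066     ]
```

>>> apply_moves:
  deltas:
    - [0,0.1,0,-2,0,0,0]
    - [0,0,0,-3,0,0,0]
    - [0,0,0,-3,0,0,0]
    - [0,0,0,-3,0,0,0]
    - [0,0,0,-3,0,0,0]
    - [0,0,0,-2,0,0,0]
    - [0,0,0,-1,0,0,0]
    - [0,0,0,-0.4,0,0,0]
    - [40,0,0,0,0,0,0]
    - [70,0,0,0,0,0,0]
  grip_force: 20

```text
time_s: 16.05
ee_pos: [0.6128, -0.0735, 0.0736]
eef_rot: [3.14, 0.0, 1.582]
force: [0.2, 0.2, -0.2]
grip_width: 0.0808
grip_force: 0.0
```

>>> apply_moves:
  deltas:
    - [85,0,0,0,0,0,0]
    - [95,0,0,0,0,0,0]
    - [105,0,0,0,0,0,0]
    - [120,0,0,0,0,0,0]
    - [135,0,0,0,0,0,0]
    - [135,0,0,0,0,0,0]
    - [135,0,0,0,0,0,0]

```text
time_s: 16.75
ee_pos: [0.6124, -0.0737, 0.0728]
eef_rot: [3.141, 0.0, 1.582]
force: [-0.2, -0.5, 5.1]
grip_width: 0.0551
grip_force: 20.0
```

>>> apply_moves:
  deltas:
    - [135,0,0,1,0,0,0]
    - [135,0,0,2,0,0,0]
    - [135,0,0,3,0,0,0]
    - [135,0,0,4,0,0,0]
    - [135,0,0.8,4,0,0,0]
    - [135,-0.3,2,2,0,0,0]
    - [135,-0.3,3,0,0,0,0]
    - [135,-0.3,3,0,0,0,0]
    - [135,-0.3,3,0,0,0,0]
    - [135,-0.3,3,0,0,0,0]

```text
time_s: 17.75
ee_pos: [0.5967, 0.0754, 0.2325]
eef_rot: [-3.141, 0.0, 1.582]
force: [-1.3, -0.1, -2.8]
grip_width: 0.0553
grip_force: 20.0
```

>>> apply_moves:
  deltas:
    - [135,-0.3,3,0,0,0,0]
    - [135,-0.3,3,0,0,0,0]
    - [135,-0.3,3,0,0,0,0]
    - [135,-0.3,3,0,0,0,0]
    - [135,-0.3,3,0,0,0,0]
    - [135,-0.3,3,0,0,0,0]
    - [135,-0.3,3,0,0,0,0]
    - [135,-0.3,3,0,0,0,0]
    - [135,-0.4,2,0,0,0,0]
    - [135,0,2,0,0,0,0]

```text
time_s: 18.75
ee_pos: [0.5684, 0.3554, 0.2323]
eef_rot: [-3.14, 0.001, 1.583]
force: [0.4, -0.9, -2.8]
grip_width: 0.0555
grip_force: 20.0
```

>>> apply_moves:
  deltas:
    - [135,0,0,-2,0,0,0]
    - [135,0,0,-3,0,0,0]
    - [135,0,0,-3,0,0,0]
    - [135,0,0,-3,0,0,0]
    - [135,0,0,-2,0,0,0]
    - [135,0,0,-1,0,0,0]
    - [135,0,0,-0.6,0,0,0]
    - [135,0,0,-0.3,0,0,0]
    - [135,0,0,-0.2,0,0,0]
    - [135,0,0,0,0,0,0]

```text
time_s: 19.75
ee_pos: [0.5694, 0.3545, 0.0821]
eef_rot: [3.141, -0.0, 1.582]
force: [0.5, 0.5, -2.7]
grip_width: 0.0551
grip_force: 20.0
```

>>> apply_moves:
  deltas:
    - [135,0,0,-0.1,0,0,0]
    - [135,0,0,0,0,0,0]

```text
time_s: 19.95
ee_pos: [0.5694, 0.3544, 0.0808]
eef_rot: [3.141, -0.0, 1.582]
force: [-0.5, 0.0, -2.8]
grip_width: 0.0555
grip_force: 20.0
```

>>> apply_moves:
  deltas:
    - [135,0,0,-0.1,0,0,0]
    - [135,0,0,0,0,0,0]

```text
time_s: 20.15
ee_pos: [0.5694, 0.3545, 0.0808]
eef_rot: [3.141, -0.001, 1.582]
force: [-3.3, -2.1, 6.5]
grip_width: 0.0556
grip_force: 20.0
```

>>> apply_moves:
  deltas:
    - [110,0,0,0,0,0,0]
    - [80,0,0,0,0,0,0]
    - [40,0,0,0,0,0,0]
    - [0,0,0,0,0,0,0]
    - [0,0,0,0,0,0,0]
    - [0,0,0,2,0,0,0]
    - [0,0,0,4,0,0,0]
    - [0,0,0,4,0,0,0]
    - [0,0,0,4,0,0,0]
    - [0,0.2,-2.4,3,0,0,0.1]

```text
time_s: 21.15
ee_pos: [0.5709, 0.3319, 0.252]
eef_rot: [3.14, -0.001, 1.685]
force: [-0.1, 0.6, -0.2]
grip_width: 0.0939
grip_force: 0.0
```

>>> apply_moves:
  deltas:
    - [0,0.4,-3.4,0,0,0,0.145]
    - [0,0.4,-3.4,0,0,0,0.145]
    - [0,0.4,-3.4,0,0,0,0.145]
    - [0,0.4,-3.4,0,0,0,0.145]
    - [0,0.4,-3.4,0,0,0,0.145]
    - [0,0.4,-3.4,0,0,0,0.145]
    - [0,0.4,-3.4,0,0,0,0.145]
    - [0,0.4,-3.4,0,0,0,0.145]
    - [0,0.4,-3.4,0,0,0,0.145]
    - [0,0.4,-3.4,0,0,0,0.145]

```text
time_s: 22.15
ee_pos: [0.6112, -0.0111, 0.2495]
eef_rot: [-3.142, 0.0, 3.138]
force: [0.1, -0.7, -1.0]
grip_width: 0.0942
grip_force: 0.0
```

>>> apply_moves:
  deltas:
    - [0,0,0,-2,0,0,0.06]
    - [0,0,0,-2,0,0,0]
    - [0,0,0,0,0,0,0]
    - [0,0,0,0,0,0,0]

```text
time_s: 22.55
ee_pos: [0.6114, -0.0096, 0.21]
eef_rot: [-3.142, 0.0, -3.092]
force: [-0.1, -0.7, 0.1]
grip_width: 0.094
grip_force: 0.0
```

Run:
```python
from h import *
c=snap('wrist','w4.png'); t=snap('top','top4.png'); o=ctrl.get_obs(); print(np.round(o['ee_pos'],4),np.round(o['eef_rot'],3),np.round(o['qpos'],2),o['time_s'])
```

```text
[ 0.6117 -0.0094  0.2108] [-3.141e+00  2.000e-03 -3.091e+00] [-0.08  0.45  1.36 -0.    1.33 -1.7 ] 22.65
```

View pics/w4.png

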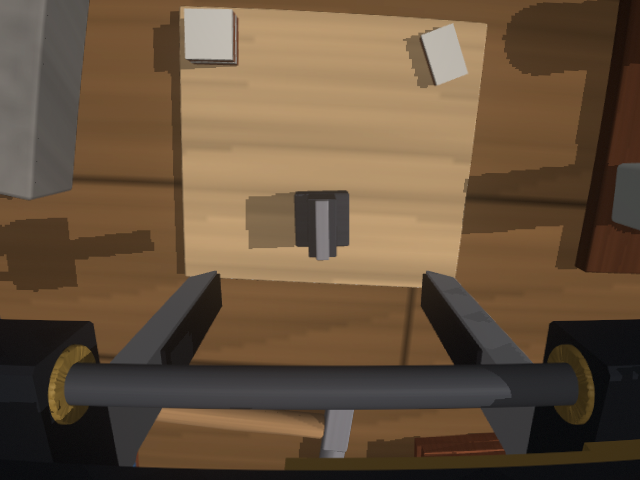

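View pics/top4.png

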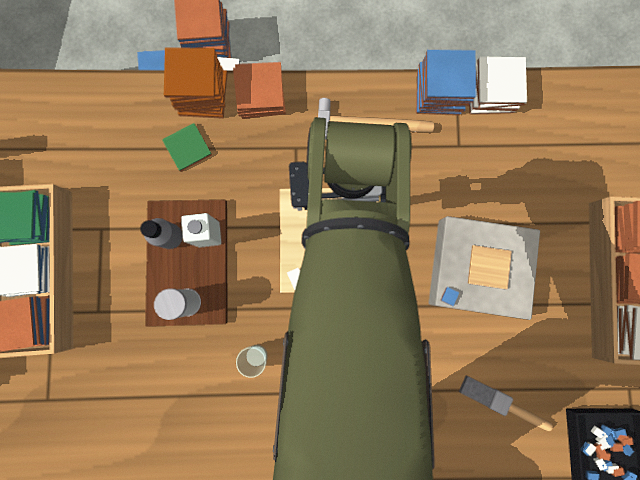

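All three containers stand upright on the side board. The stake's edge is centred on column 322 (rows 199–259) and is aligned with the jaws.

Run:
```python
from h import *
c=load('w4')
print(at(c,(322,199),.066),at(c,(322.5,259),.066))
t=load('top0')
P=np.array([at(t,p,.068) for p in [(472,246),(512,249),(508,290),(468,285)]]);print(P.mean(0))
g=cv2.cvtColor(t['img'],cv2.COLOR_RGB2HSV)[240:296,460:520]
m=(g[...,1]>70).astype('u1'); k=cv2.findContours(m,0,1)[0]; k=max(k,key=cv2.contourArea); r=cv2.minAreaRect(k); print(r, at(t,(r[0][0]+460.,r[0][1]+240.),.068))
```

```text
[ 0.58682255 -0.0097001   0.066     ] [ 0.63275079 -0.00693195  0.066     ]
[ 0.48890644 -0.32126807  0.068     ]
((29.353845596313477, 26.669231414794922), (40.559356689453125, 39.44304656982422), 7.125016689300537) [ 0.49043442 -0.32007727  0.068     ]
```

>>> apply_moves:
  deltas:
    - [0,-0.2,0.1,-3,0,0,0]
    - [0,0,0,-3,0,0,0]
    - [0,0,0,-3,0,0,0]
    - [0,0,0,-3,0,0,0]
    - [0,0,0,-2,0,0,0]
    - [0,0,0,-0.8,0,0,0]
    - [0,0,0,-0.4,0,0,0]
    - [0,0,0,0,0,0,0]
    - [60,0,0,0,0,0,0]
    - [120,0,0,0,0,0,0]
  grip_force: 40

```text
time_s: 23.65
ee_pos: [0.6097, -0.0086, 0.0585]
eef_rot: [-3.141, 0.002, -3.091]
force: [0.4, -0.4, -0.8]
grip_width: 0.0814
grip_force: 0.0
```

>>> apply_moves:
  deltas:
    - [160,0,0,0,0,0,0]
    - [180,0,0,0,0,0,0]
    - [200,0,0,0,0,0,0]
    - [215,0,0,0,0,0,0]
    - [230,0,0,0,0,0,0]
    - [230,0,0,0,0,0,0]
    - [230,0,0,0,0,0,0]

```text
time_s: 24.35
ee_pos: [0.6092, -0.0086, 0.0574]
eef_rot: [-3.142, -0.0, -3.091]
force: [0.0, -0.6, -0.1]
grip_width: 0.0257
grip_force: 0.0
```

>>> apply_moves:
  deltas:
    - [230,0,0,0,0,0,0]
    - [230,0,0,0,0,0,0]
    - [230,0,0,0,0,0,0]

```text
time_s: 24.65
ee_pos: [0.6093, -0.0087, 0.0575]
eef_rot: [-3.142, 0.0, -3.091]
force: [0.5, -0.1, -0.8]
grip_width: 0.0213
grip_force: 40.0
```

>>> apply_moves:
  deltas:
    - [230,0,0,1,0,0,0]
    - [230,0,0,2,0,0,0]
    - [230,0,0,3,0,0,0]
    - [230,0,0,4,0,0,0]
    - [230,-0.6,-1.5,4,0,0,0]
    - [230,-1,-2.6,0,0,0,0]
    - [230,-1,-2.6,0,0,0,0]
    - [230,-1,-2.6,0,0,0,0]
    - [230,-1,-2.6,0,0,0,0]
    - [230,-1,-2.6,0,0,0,0]

```text
time_s: 25.65
ee_pos: [0.5525, -0.1545, 0.1978]
eef_rot: [3.141, -0.0, -3.091]
force: [-0.3, 0.1, -3.2]
grip_width: 0.0218
grip_force: 40.0
```

>>> apply_moves:
  deltas:
    - [230,-1,-2.6,0,0,0,0]
    - [230,-1,-2.6,0,0,0,0]
    - [230,-1,-2.6,0,0,0,0]
    - [230,-1,-2.6,0,0,0,0]
    - [230,-1,-2.6,0,0,0,0]
    - [230,-0.8,-2,0,0,0,0]
    - [230,-0.5,-1.6,-2,0,0,0]
    - [230,0,0,-2,0,0,0]
    - [230,0,0,0,0,0,0]
    - [230,0,0,0,0,0,0]

```text
time_s: 26.65
ee_pos: [0.4903, -0.3194, 0.1581]
eef_rot: [3.141, -0.0, -3.091]
force: [-0.9, -0.5, -3.8]
grip_width: 0.0221
grip_force: 40.0
```

Run:
```python
from h import *
c=snap('wrist','w5.png'); o=ctrl.get_obs(); print(np.round(o['ee_pos'],4),np.round(o['eef_rot'],3),np.round(o['qpos'],2),o['time_s'])
```

```text
[ 0.4906 -0.3195  0.1586] [-3.141e+00  1.000e-03 -3.091e+00] [-0.64  0.44  1.5   0.    1.2  -2.26] 26.7
```

View pics/w5.png

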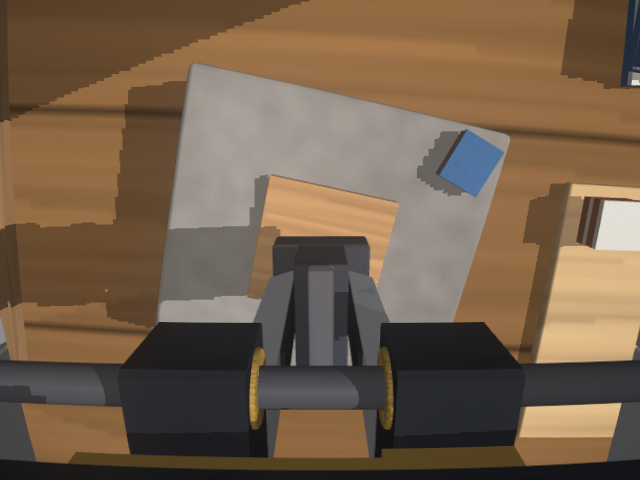

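The stake is held above the pad. The pad's two near corners are at (270,176) and (398,203), and the chip at (470,162) is clear.

Run:
```python
from h import *
c=load('w5'); A=at(c,(270,176),.068);B=at(c,(398,203),.068);L=at(c,(248,297),.068)
print(A,B,np.linalg.norm(A-B),L); d=(B-A)/np.linalg.norm(B-A); n=np.array([d[1],-d[0],0]); M=(A+B)/2
print(M+n*.04,M-n*.04)
```

```text
[ 0.44504097 -0.3516767   0.068     ] [ 0.45725116 -0.27422389  0.068     ] 0.07840935713527095 [ 0.52276884 -0.36415697  0.068     ]
[ 0.49065809 -0.31917924  0.068     ] [ 0.41163404 -0.30672135  0.068     ]
```

>>> apply_moves:
  deltas:
    - [230,0,0,-1.5,0,0,0]
    - [230,0,0,-1.2,0,0,0]
    - [230,0,0,-0.7,0,0,0]
    - [230,0,0,-0.4,0,0,0]
    - [230,0,0,-0.2,0,0,0]
    - [230,0,0,-0.1,0,0,0]
    - [230,0,0,0,0,0,0]

```text
time_s: 27.4
ee_pos: [0.4904, -0.3197, 0.1167]
eef_rot: [-3.141, 0.0, -3.091]
force: [-0.5, -1.0, -4.0]
grip_width: 0.0222
grip_force: 40.0
```

>>> apply_moves:
  deltas:
    - [230,0,0,-0.1,0,0,0]
    - [230,0,0,-0.1,0,0,0]
    - [230,0,0,0,0,0,0]

```text
time_s: 27.7
ee_pos: [0.4904, -0.3198, 0.1154]
eef_rot: [-3.141, 0.001, -3.091]
force: [-2.9, 1.8, 4.8]
grip_width: 0.0219
grip_force: 40.0
```

>>> apply_moves:
  deltas:
    - [210,0,0,0,0,0,0]
    - [180,0,0,0,0,0,0]
    - [100,0,0,0,0,0,0]
    - [40,0,0,0,0,0,0]
    - [0,0,0,0,0,0,0]
    - [0,0,0,0,0,0,0]
    - [0,0,0,2,0,0,0]
    - [0,0,0,4,0,0,0]
    - [0,0,0,4,0,0,0]
    - [0,0,1,3.4,0,0,0]

```text
time_s: 28.7
ee_pos: [0.4901, -0.3102, 0.2505]
eef_rot: [-3.141, 0.001, -3.092]
force: [-0.3, -1.2, -0.8]
grip_width: 0.0882
grip_force: 0.0
```

>>> apply_moves:
  deltas:
    - [0,0.4,3.4,0,0,0,-0.09]
    - [0,0.4,3.4,0,0,0,-0.09]
    - [0,0.4,3.4,0,0,0,-0.09]
    - [0,0.4,3.4,0,0,0,-0.09]
    - [0,0.4,3.4,0,0,0,-0.09]
    - [0,0.4,3.4,0,0,0,-0.09]
    - [0,0.4,3.4,0,0,0,-0.09]
    - [0,0.4,3.4,0,0,0,-0.09]
    - [0,0.4,3.4,0,0,0,-0.09]
    - [0,0.4,3.4,0,0,0,-0.09]

```text
time_s: 29.7
ee_pos: [0.5302, 0.0318, 0.2485]
eef_rot: [3.141, 0.0, 2.288]
force: [0.2, -0.4, 0.1]
grip_width: 0.094
grip_force: 0.0
```

>>> apply_moves:
  deltas:
    - [0,0.4,3.4,0,0,0,-0.09]
    - [0,0.4,3.4,0,0,0,-0.09]
    - [0,0.4,3.4,0,0,0,-0.09]
    - [0,0.4,3.4,0,0,0,-0.09]
    - [0,0.4,3.4,0,0,0,-0.09]
    - [0,0.4,3.4,0,0,0,-0.09]
    - [0,0.4,3.4,0,0,0,-0.09]
    - [0,0.4,3.4,0,0,0,-0.08]
    - [0,0.4,3.4,0,0,0,0]
    - [0,0.3,1.8,0,0,0,0]

```text
time_s: 30.7
ee_pos: [0.5689, 0.3568, 0.248]
eef_rot: [-3.141, -0.0, 1.583]
force: [1.0, 0.2, -0.0]
grip_width: 0.0939
grip_force: 0.0
```

>>> apply_moves:
  deltas:
    - [0,0,0,0,0,0,0]
    - [0,0,0,0,0,0,0]

```text
time_s: 30.9
ee_pos: [0.5692, 0.3541, 0.2481]
eef_rot: [-3.141, 0.0, 1.582]
force: [-0.5, 0.8, -0.4]
grip_width: 0.0938
grip_force: 0.0
```

Run:
```python
from h import *
c=snap('wrist','w6.png'); t=snap('top','top6.png'); o=ctrl.get_obs(); print(np.round(o['ee_pos'],4),np.round(o['eef_rot'],3),np.round(o['qpos'],2),o['time_s'])
im=np.hstack([c['img'][100:380,120:540],t['img'][170:450,:][:, 130:560][:, :380]])
cv2.imwrite('pics/mix6.png',im[:,:,::-1])
```

```text
[0.5694 0.3534 0.2486] [3.142 0.    1.581] [ 0.5   0.57  1.1  -0.    1.47  0.49] 31.0
```

View pics/mix6.png

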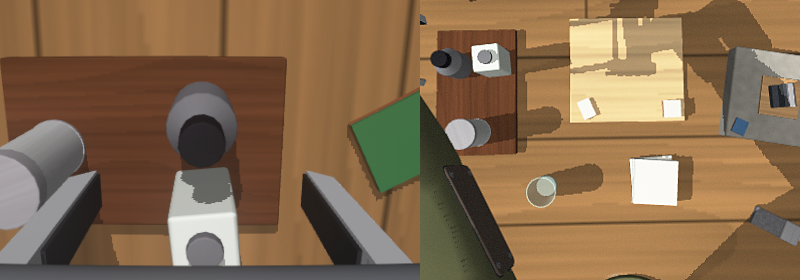

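The wrist view shows the flask cap at full-frame (321,238), centred between the jaws. The top view shows the stake standing in the middle of the pad and all three containers upright.

Run:
```python
from h import *
c=load('w6'); t=load('top6')
print(at(c,(321,239),.144), [at(t,p,.124) for p in [(492,252-3)]])
print('stake',at(t,(783+130-420,170+95),.124), at(t,(782+130-420,170+108),.124))
```

```text
[0.56867033 0.35828688 0.144     ] [array([ 0.52217294, -0.30442748,  0.124     ])]
stake [ 0.49105562 -0.30463662  0.124     ] [ 0.46599356 -0.30129153  0.124     ]
```

Run:
```python
from h import *
t=load('top6'); im=t['img'][225:315,430:550,::-1].copy()
im=cv2.resize(im,None,fx=5,fy=5,interpolation=cv2.INTER_CUBIC)
yaw=.05; R2=np.array([[np.cos(yaw),-np.sin(yaw)],[np.sin(yaw),np.cos(yaw)]])
for hx,hy,z,col in [(.023,.023,.086,(0,0,255)),(.023,.005,.124,(0,255,0)),(.04,.04,.068,(255,0,0))]:
    y=R2 if z!=.068 else np.array([[.988,.156],[-.156,.988]])
    P=np.array([[a*hx,b*hy] for a,b in [(1,1),(1,-1),(-1,-1),(-1,1)]])@y.T+[.4905,-.3195]
    q=(proj(t,np.c_[P,np.full(4,z)])-[430,225]+.5)*5
    cv2.polylines(im,[q.astype(int)],True,col,1)
cv2.imwrite('pics/st6.png',im)
```

```text
(no output)
```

View pics/st6.png

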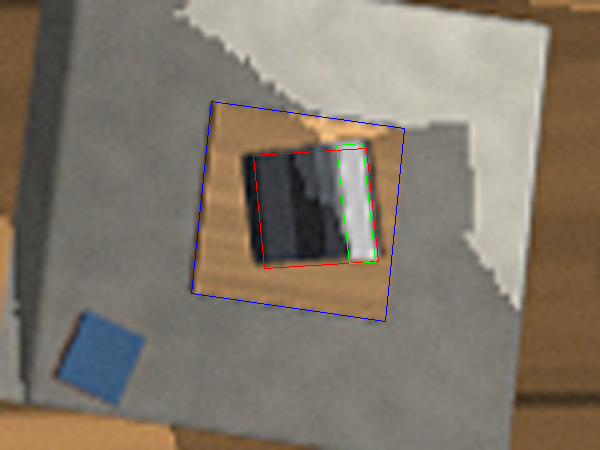

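The overlay fits, so the stake stands within about 2 mm of the pad's centre. Next I return the flask.

>>> apply_moves:
  deltas:
    - [0,0,0.1,-2,0,0,0]
    - [0,0,0,-3,0,0,0]
    - [0,0,0,-3,0,0,0]
    - [0,0,0,-3,0,0,0]
    - [0,0,0,-3,0,0,0]
    - [0,0,0,-1.5,0,0,0]
    - [0,0,0,-1,0,0,0]
    - [0,0,0,-0.2,0,0,0]
    - [40,0,0,0,0,0,0]
    - [70,0,0,0,0,0,0]
  grip_force: 20

```text
time_s: 32.0
ee_pos: [0.5698, 0.3556, 0.0828]
eef_rot: [3.14, -0.001, 1.582]
force: [0.4, 0.5, 0.1]
grip_width: 0.0815
grip_force: 0.0
```

>>> apply_moves:
  deltas:
    - [85,0,0,0,0,0,0]
    - [95,0,0,0,0,0,0]
    - [105,0,0,0,0,0,0]
    - [120,0,0,0,0,0,0]
    - [135,0,0,0,0,0,0]
    - [135,0,0,0,0,0,0]
    - [135,0,0,0,0,0,0]

```text
time_s: 32.7
ee_pos: [0.5693, 0.3554, 0.0817]
eef_rot: [3.141, -0.0, 1.582]
force: [-0.1, 0.6, 2.9]
grip_width: 0.0552
grip_force: 20.0
```

>>> apply_moves:
  deltas:
    - [135,0,0,1,0,0,0]
    - [135,0,0,2,0,0,0]
    - [135,0,0,3,0,0,0]
    - [135,0,0,4,0,0,0]
    - [135,0,0,4,0,0,0]
    - [135,0,-0.8,2,0,0,0]
    - [135,0.3,-2,0,0,0,0]
    - [135,0.3,-3,0,0,0,0]
    - [135,0.3,-3,0,0,0,0]
    - [135,0.3,-3,0,0,0,0]

```text
time_s: 33.7
ee_pos: [0.5807, 0.2349, 0.2394]
eef_rot: [-3.139, 0.001, 1.582]
force: [0.0, -0.4, -2.8]
grip_width: 0.0552
grip_force: 20.0
```

>>> apply_moves:
  deltas:
    - [135,0.3,-3,0,0,0,0]
    - [135,0.3,-3,0,0,0,0]
    - [135,0.3,-3,0,0,0,0]
    - [135,0.3,-3,0,0,0,0]
    - [135,0.3,-3,0,0,0,0]
    - [135,0.3,-3,0,0,0,0]
    - [135,0.3,-3,0,0,0,0]
    - [135,0.3,-3,0,0,0,0]
    - [135,0.4,-3,0,0,0,0]
    - [135,0.3,-2,0,0,0,0]

```text
time_s: 34.7
ee_pos: [0.6112, -0.0556, 0.2395]
eef_rot: [-3.139, -0.0, 1.58]
force: [0.1, 0.4, -2.9]
grip_width: 0.0551
grip_force: 20.0
```

>>> apply_moves:
  deltas:
    - [135,0,-2,-2,0,0,0]
    - [135,0,0,-3,0,0,0]
    - [135,0,0,-3,0,0,0]
    - [135,0,0,-3,0,0,0]
    - [135,0,0,-3,0,0,0]
    - [135,0,0,-1.5,0,0,0]
    - [135,0,0,-0.7,0,0,0]
    - [135,0,0,-0.3,0,0,0]
    - [135,0,0,0,0,0,0]

```text
time_s: 35.6
ee_pos: [0.6125, -0.0729, 0.0771]
eef_rot: [3.141, 0.0, 1.582]
force: [0.2, 0.4, -3.0]
grip_width: 0.0552
grip_force: 20.0
```

>>> apply_moves:
  deltas:
    - [135,0,0,-0.2,0,0,0]
    - [135,0,0,-0.1,0,0,0]
    - [135,0,0,0,0,0,0]

```text
time_s: 35.9
ee_pos: [0.6123, -0.0726, 0.0738]
eef_rot: [3.141, 0.0, 1.582]
force: [0.2, -0.4, -3.0]
grip_width: 0.0552
grip_force: 20.0
```

>>> apply_moves:
  deltas:
    - [135,0,0,-0.1,0,0,0]
    - [135,0,0,0,0,0,0]

```text
time_s: 36.1
ee_pos: [0.6124, -0.0727, 0.0737]
eef_rot: [3.141, 0.0, 1.582]
force: [-3.5, 1.6, 7.3]
grip_width: 0.055
grip_force: 20.0
```

>>> apply_moves:
  deltas:
    - [110,0,0,0,0,0,0]
    - [80,0,0,0,0,0,0]
    - [40,0,0,0,0,0,0]
    - [0,0,0,0,0,0,0]
    - [0,0,0,0,0,0,0]
    - [0,0,0,2,0,0,0]
    - [0,0,0,4,0,0,0]
    - [0,0,0,4,0,0,0]
    - [0,0,0,4,0,0,0]
    - [0,-0.4,2.3,3,0,0,0]

```text
time_s: 37.1
ee_pos: [0.6085, -0.0511, 0.2451]
eef_rot: [3.139, 0.001, 1.579]
force: [-0.5, 0.3, 0.1]
grip_width: 0.0939
grip_force: 0.0
```

>>> apply_moves:
  deltas:
    - [0,-0.4,4,0,0,0,0.01]
    - [0,-0.4,4,0,0,0,0.01]
    - [0,-0.4,4,0,0,0,0.01]
    - [0,-0.4,4,0,0,0,0.01]
    - [0,-0.4,4,0,0,0,0.01]
    - [0,-0.4,4,0,0,0,0.01]
    - [0,-0.4,4,0,0,0,0.01]
    - [0,-0.8,4,0,0,0,0]
    - [0,0,0,0,0,0,0]
    - [0,0,0,0,0,0,0]

```text
time_s: 38.1
ee_pos: [0.572, 0.2709, 0.2422]
eef_rot: [-3.141, 0.0, 1.653]
force: [0.0, -0.4, 0.4]
grip_width: 0.0941
grip_force: 0.0
```

Descending to z ≈ 0.0975.

>>> apply_moves:
  deltas:
    - [0,0,0,-2,0,0,0]
    - [0,0,0,-3,0,0,0]
    - [0,0,0,-3,0,0,0]
    - [0,0,0,-3,0,0,0]
    - [0,0,0,-2,0,0,0]
    - [0,0,0,-1,0,0,0]
    - [0,0,0,-0.5,0,0,0]
    - [0,0,0,0,0,0,0]
    - [60,0,0,0,0,0,0]
    - [80,0,0,0,0,0,0]
  grip_force: 25

```text
time_s: 39.1
ee_pos: [0.5727, 0.2704, 0.0985]
eef_rot: [3.14, -0.0, 1.652]
force: [0.4, -0.5, 0.1]
grip_width: 0.0816
grip_force: 0.0
```

>>> apply_moves:
  deltas:
    - [95,0,0,0,0,0,0]
    - [105,0,0,0,0,0,0]
    - [120,0,0,0,0,0,0]
    - [135,0,0,0,0,0,0]
    - [145,0,0,0,0,0,0]
    - [145,0,0,0,0,0,0]
    - [145,0,0,0,0,0,0]

```text
time_s: 39.8
ee_pos: [0.5723, 0.2704, 0.0975]
eef_rot: [3.141, -0.0, 1.652]
force: [0.4, -1.4, -0.1]
grip_width: 0.052
grip_force: 24.9
```

>>> apply_moves:
  deltas:
    - [145,0,0,1,0,0,0]
    - [145,0,0,2,0,0,0]
    - [145,0,0,3,0,0,0]
    - [145,0,0,3,0,0,0]
    - [145,0.3,-2,2,0,0,0]
    - [145,0.4,-3,0,0,0,0]
    - [145,0.5,-3,0,0,0,0]
    - [145,0.5,-3,0,0,0,0]
    - [145,0.5,-3,0,0,0,0]
    - [145,0.4,-3,0,0,0,0]

```text
time_s: 40.8
ee_pos: [0.598, 0.0991, 0.2076]
eef_rot: [-3.141, 0.0, 1.652]
force: [0.6, 0.0, -5.3]
grip_width: 0.052
grip_force: 24.9
```

>>> apply_moves:
  deltas:
    - [145,0.4,-2.4,-1,0,0,0]
    - [145,0,-2,-2,0,0,0]
    - [145,0,0,-3,0,0,0]
    - [145,0,0,-2,0,0,0]
    - [145,0,0,-2,0,0,0]
    - [145,0,0,-0.8,0,0,0]
    - [145,0,0,-0.4,0,0,0]
    - [145,0,0,-0.3,0,0,0]
    - [145,0,0,-0.2,0,0,0]
    - [145,0,0,0,0,0,0]

```text
time_s: 41.8
ee_pos: [0.6024, 0.0564, 0.0909]
eef_rot: [3.141, 0.0, 1.652]
force: [-0.3, 0.6, -4.4]
grip_width: 0.052
grip_force: 24.9
```

>>> apply_moves:
  deltas:
    - [145,0,0,-0.1,0,0,0]
    - [145,0,0,0,0,0,0]

```text
time_s: 42.0
ee_pos: [0.6023, 0.0564, 0.0897]
eef_rot: [3.141, 0.0, 1.652]
force: [0.4, -1.0, -4.9]
grip_width: 0.0519
grip_force: 24.9
```

>>> apply_moves:
  deltas:
    - [145,0,0,-0.1,0,0,0]
    - [145,0,0,0,0,0,0]

```text
time_s: 42.2
ee_pos: [0.6025, 0.0563, 0.0895]
eef_rot: [3.141, 0.0, 1.652]
force: [-2.1, -0.2, 4.8]
grip_width: 0.0518
grip_force: 24.9
```

>>> apply_moves:
  deltas:
    - [120,0,0,0,0,0,0]
    - [80,0,0,0,0,0,0]
    - [40,0,0,0,0,0,0]
    - [0,0,0,0,0,0,0]
    - [0,0,0,0,0,0,0]
    - [0,0,0,2,0,0,0]
    - [0,0,0,4,0,0,0]
    - [0,0,0,4,0,0,0]
    - [0,0,0,3.5,0,0,0]
    - [0,-0.7,0.8,2,0,0,0.08]

```text
time_s: 43.2
ee_pos: [0.596, 0.0639, 0.2466]
eef_rot: [3.138, 0.0, 1.731]
force: [0.2, -0.3, 0.2]
grip_width: 0.094
grip_force: 0.0
```

>>> apply_moves:
  deltas:
    - [0,-1.7,2.5,0,0,0,0.14]
    - [0,-1.7,2.5,0,0,0,0.14]
    - [0,-1.7,2.5,0,0,0,0.14]
    - [0,-1.7,2.5,0,0,0,0.14]
    - [0,-1.7,2.5,0,0,0,0.14]
    - [0,-1.7,2.5,0,0,0,0.14]
    - [0,-1.7,2.5,0,0,0,0.14]
    - [0,-1.7,2.5,0,0,0,0.14]
    - [0,-1.7,2.5,0,0,0,0.14]
    - [0,-1.7,2.5,0,0,0,0.14]

```text
time_s: 44.2
ee_pos: [0.4244, 0.3153, 0.2435]
eef_rot: [3.141, 0.0, 3.138]
force: [0.3, -1.0, 0.4]
grip_width: 0.0943
grip_force: 0.0
```

>>> apply_moves:
  deltas:
    - [0,0,0,0,0,0,0.01]
    - [0,0,0,0,0,0,0]
    - [0,0,0,0,0,0,0]

```text
time_s: 44.5
ee_pos: [0.4257, 0.3138, 0.2434]
eef_rot: [-3.141, 0.0, 3.139]
force: [-0.1, 0.0, 0.5]
grip_width: 0.0939
grip_force: 0.0
```

Descending to z ≈ 0.093.

>>> apply_moves:
  deltas:
    - [0,0,0.05,-2,0,0,0]
    - [0,0,0,-3,0,0,0]
    - [0,0,0,-3,0,0,0]
    - [0,0,0,-3,0,0,0]
    - [0,0,0,-2,0,0,0]
    - [0,0,0,-1.5,0,0,0]
    - [0,0,0,-0.5,0,0,0]
    - [0,0,0,0,0,0,0]
    - [60,0,0,0,0,0,0]
    - [80,0,0,0,0,0,0]

```text
time_s: 45.5
ee_pos: [0.4257, 0.3149, 0.0943]
eef_rot: [3.141, 0.001, 3.141]
force: [-0.6, 0.4, 0.4]
grip_width: 0.0812
grip_force: 0.0
```

>>> apply_moves:
  deltas:
    - [90,0,0,0,0,0,0]
    - [100,0,0,0,0,0,0]
    - [120,0,0,0,0,0,0]
    - [130,0,0,0,0,0,0]
    - [130,0,0,0,0,0,0]
    - [130,0,0,0,0,0,0]
    - [130,0,0,0,0,0,0]

```text
time_s: 46.2
ee_pos: [0.4253, 0.3149, 0.0936]
eef_rot: [3.141, 0.0, -3.141]
force: [0.0, -1.0, 3.2]
grip_width: 0.0573
grip_force: 25.0
```

>>> apply_moves:
  deltas:
    - [130,0,0,1,0,0,0]
    - [130,0,0,2,0,0,0]
    - [130,0,0,3,0,0,0]
    - [130,0,-0.5,3,0,0,0]
    - [130,0.5,-1.5,3,0,0,0]
    - [130,1,-3,2,0,0,0]
    - [130,1,-3,0,0,0,0]
    - [130,1,-3,0,0,0,0]
    - [130,1,-3,0,0,0,0]
    - [130,1,-3,0,0,0,0]

```text
time_s: 47.2
ee_pos: [0.4802, 0.1436, 0.2337]
eef_rot: [-3.142, -0.0, -3.141]
force: [0.7, 0.2, -2.1]
grip_width: 0.0575
grip_force: 25.0
```

>>> apply_moves:
  deltas:
    - [130,1,-3,0,0,0,0]
    - [130,1,-3,0,0,0,0]
    - [130,1,-3,0,0,0,0]
    - [130,1,-3,0,0,0,0]
    - [130,1,-2,0,0,0,0]
    - [130,0.7,-1.6,0,0,0,0]
    - [130,0,0,-2,0,0,0]
    - [130,0,0,-3,0,0,0]
    - [130,0,0,-3,0,0,0]
    - [130,0,0,-3,0,0,0]

```text
time_s: 48.2
ee_pos: [0.5371, -0.0109, 0.1225]
eef_rot: [3.141, -0.0, -3.141]
force: [1.0, 0.5, -3.6]
grip_width: 0.0576
grip_force: 25.0
```

>>> apply_moves:
  deltas:
    - [130,0,0,-2,0,0,0]
    - [130,0,0,-1,0,0,0]
    - [130,0,0,-0.4,0,0,0]
    - [130,0,0,-0.2,0,0,0]
    - [130,0,0,0,0,0,0]

```text
time_s: 48.7
ee_pos: [0.5376, -0.0111, 0.0882]
eef_rot: [-3.141, 0.001, -3.141]
force: [-0.5, 0.3, -2.9]
grip_width: 0.0574
grip_force: 25.0
```

>>> apply_moves:
  deltas:
    - [130,0,0,-0.1,0,0,0]
    - [130,0,0,-0.1,0,0,0]
    - [130,0,0,0,0,0,0]

```text
time_s: 49.0
ee_pos: [0.5374, -0.0112, 0.0857]
eef_rot: [-3.142, 0.0, -3.141]
force: [1.6, -0.1, -2.0]
grip_width: 0.0574
grip_force: 25.0
```

>>> apply_moves:
  deltas:
    - [130,0,0,-0.1,0,0,0]
    - [130,0,0,0,0,0,0]

```text
time_s: 49.2
ee_pos: [0.5379, -0.0112, 0.0856]
eef_rot: [-3.141, 0.002, -3.141]
force: [-2.3, 0.2, 8.4]
grip_width: 0.0576
grip_force: 25.0
```

Down. I release, rise and draw back toward the robot, up and away.

>>> apply_moves:
  deltas:
    - [110,0,0,0,0,0,0]
    - [80,0,0,0,0,0,0]
    - [40,0,0,0,0,0,0]
    - [0,0,0,0,0,0,0]
    - [0,0,0,0,0,0,0]
    - [0,0,0,2,0,0,0]
    - [0,0,0,4,0,0,0]
    - [0,0,0,4,0,0,0]
    - [0,0,0,4,0,0,0]
    - [0,-0.5,1,4,0,0,0]

```text
time_s: 50.2
ee_pos: [0.5321, -0.0016, 0.266]
eef_rot: [-3.141, 0.0, 3.141]
force: [0.8, 0.4, 0.1]
grip_width: 0.0942
grip_force: 0.0
```

>>> apply_moves:
  deltas:
    - [0,-1.5,3,2,0,0,0]
    - [0,-1.5,4,0,0,0,0]
    - [0,-1.5,4,0,0,0,0]
    - [0,-1.5,4,0,0,0,0]
    - [0,-1.5,4,0,0,0,0]
    - [0,-1.5,4,0,0,0,0]
    - [0,-1.5,4,0,0,0,0]
    - [0,-1.5,4,0,0,0,0]
    - [0,-1.5,3,0,0,0,0]
    - [0,0,0,0,0,0,0]

```text
time_s: 51.2
ee_pos: [0.3955, 0.3415, 0.2842]
eef_rot: [3.141, -0.001, -3.138]
force: [0.3, 0.7, -0.1]
grip_width: 0.0938
grip_force: 0.0
```

>>> apply_moves:
  deltas:
    - [0,0,0,0,0,0,0]
    - [0,0,0,0,0,0,0]
    - [0,0,0,0,0,0,0]

```text
time_s: 51.5
ee_pos: [0.3978, 0.338, 0.2845]
eef_rot: [-3.142, 0.0, 3.14]
force: [0.4, 0.5, 0.3]
grip_width: 0.094
grip_force: 0.0
```

Run:
```python
from h import *
t=snap('top','top7.png'); a=load('top0')['img']; b=t['img']
A=a[175:325,265:550];B=b[175:325,265:550]
cv2.imwrite('pics/cmp.png',cv2.resize(np.vstack([A,B])[:,:,::-1],None,fx=2,fy=2))
g=lambda i:cv2.cvtColor(i,cv2.COLOR_RGB2GRAY)
ga,gb=g(a),g(b)
for n,(x,y,w,h) in dict(can=(290,195,32,38),flask=(352,193,34,32),tin=(323,226,36,36)).items():
    r=cv2.matchTemplate(gb[y-8:y+h+8,x-8:x+w+8],ga[y:y+h,x:x+w],cv2.TM_CCOEFF_NORMED); m=cv2.minMaxLoc(r); print(n,m[1],m[3][0]-8,m[3][1]-8)
```

```text
can 0.9860917329788208 0 0
flask 0.9894266724586487 0 0
tin 0.9608108997344971 0 0
```

View pics/cmp.png

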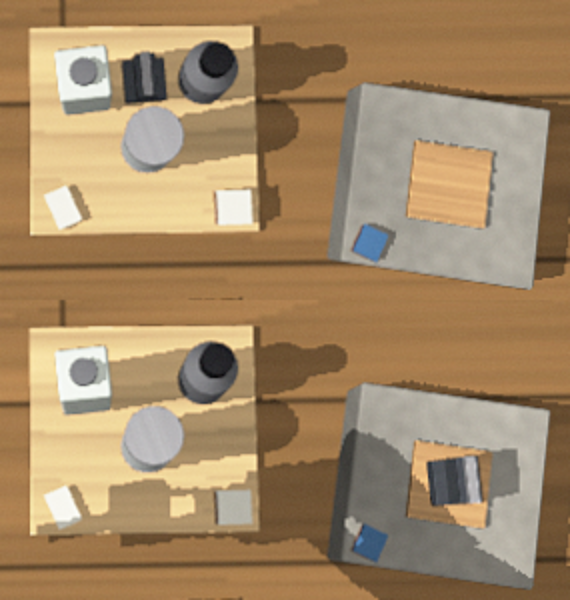

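The before and after views match to within a pixel: all three containers are back in place, the stake is centred on the pad and the tile pieces have not moved.

```bash
python3 -c "
from station import ctrl
print(ctrl.hand_in())"
```

```text
the job is handed in; nothing more can be done
None
```

The stake stands centred on the pad (within about 2 mm), the tin, canister and flask are back where they started to within a camera pixel (about 2 mm), the tile pieces are where they lay, and the job is handed in at about 52 s; no verdict came back.

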